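Top up a sprung vial magazine

ROBOT

A 7-joint arm with a two-finger parallel gripper is mounted at the origin on a cart in front of the work surface, level with it; the furniture and walls round the work are solid. World frame = base frame: x ahead of the robot, y to its left, z up, the work surface at z = 0. Lengths are in m, angles in rad, forces in N, time in s.
With the tool pointing down it reaches from about 0.35 to 0.9 m from the base axis. Payload 19.9 kg.
Tool frame: the origin (TCP) lies between the finger pads; the fingertips stand 19 mm ahead of it and the grasp point (between the pads) is the TCP; z points along the fingers, y is the line along which they close (so a half turn about z gives the same grasp; the last joint's range is limited). The gripper opens to 94 mm and grips with 3 to 60 N. Pads are 16 mm wide; open, the fingers measure 119 mm over their backs; the gripper's body (75 mm by 177 mm) begins 78 mm behind the grasp point.
Start: joints at [-1.278, 0.417, -0.01, 1.614, 0.005, 1.111, -0.053], TCP at [0.205, 0.59, 0.224] pointing down, gripper open.
Joint ranges: [-2.81, 2.81], [-0.39, 2.02], [-1.27, 1.25], [0.06, 2.57], [-1.19, 4.33], [0.19, 2], [-2.82, 2.82]. Speed limits (rad/s): [1.89, 1.89, 2.39, 2.39, 3.01, 3.01, 3.01].

INTERFACE

Orientations are given as a 3x3 rotation matrix whose columns are the frame's x, y, z axes.
In Python, from rig import robot gives the robot as it stands. Calls block until the motion is done:
- robot.move_ptp(position, orientation): joint-space move of the TCP to a pose.
- robot.move_linear(position, velocity=0.15, frame=None, threshold=None): straight line of the TCP; frame=None keeps the orientation; velocity is the mean speed in m/s. With threshold (N) it stops when the force on the tool has changed by that much, and returns True; else False.
- robot.goto_joints(angles): joint-space move.
- robot.gripper_to(opening): finger opening in m; the grip force is fixed at half the most; returns when the fingers have stopped.
- robot.pause(seconds).
- robot.ik(position, orientation): joint angles nearest the present ones, or None.
- robot.get_state(): the state.
- robot.grab_frame(name): name is "side" or "top"; returns the picture (400x640x3 uint8, red, green, blue); there is no depth.
- robot.camera_info(name): a dict with "fx", "fy", "cx", "cy" (pixels), "rvec" (rotation vector, rad) and "tvec" (3), from world to camera coordinates, as OpenCV has them. Camera axes: x right, y down, z forward; pixel columns grow to the right and rows downward; lengths in m; the calibration is good to about 2 mm. A picture is of the moment at which its call begins. camera_info takes no time and is no camera call.
A pose or a line that the arm cannot do raises robot.PlanningError and nothing moves.
- robot.sign_off(): hands the job in; it is judged then, once.
The state is a dict: "time": time; "qpos": joint angles; "joint_vel": joint speeds; "effort": joint torques, N m; "ee_pos": TCP position; "tool_rot": TCP orientation; "force": force on the tool from outside, world axes, zero at the start; "moment": the same for the moment, N m; "opening": finger opening in m; "grasp_force": force on a finger pad.
Only numpy, scipy, OpenCV 4.12 (cv2) and the standard library are available. Lean on these libraries where they do the work, as an engineer would, in place of code of your own. Each camera call takes 0.05 s, during which the arm holds its last target. There are 200 camera calls.

TASK

Top up the sampler's vial magazine: draw the sprung follower back by its grip until you feel the end of the slot, hook it in the side pocket of the slot and let go, then stand the loose vial upright in the lane behind the vial that is already there. Then unhook the grip and, holding it all the way, let the follower forward without letting it snap, until it presses both vials against the lane's end stop. Use light forces throughout (never haul or ram the grip against the slot, never force the vial), and leave the other things on the bench where they are.

Things in the scene. Friction and masses are not known exactly. Their poses are not given: they have to be found in the camera images.
- magazine: Aluminium vial magazine fixed to the bench, base plate 194 x 54 x 8 mm. Frame: x along the lane to its end stop, y across, z up, origin on the bench on the lane's centre line. Open lane 17.8 mm wide from x = 11 to 80 mm, floor at z = 8 mm, walls 5 mm thick, tops at z = 26 mm; end stop (top z = 30 mm) at x = 80 mm. Behind it, about x = -79 to 1 mm, lies the catch plate.
- slot_corner (a point): Where the slot's straight run meets its cross run in the level dark steel catch plate (top z = 32 mm, 5 mm thick), nominally magazine x = -58, y = 0. The slot is J-shaped, 10 mm wide for the grip's 8 mm stem: a straight run along y = 0; at its -x end a cross run to +y. The real plate was clamped by hand up to 16 mm to either side along x; that shift is not in this reading: feel the slot's end.
- slot_pocket (a point): Nominal stem place in the slot's pocket (magazine x = -52, y = 14 mm), which leads 5 mm forward (+x) from the cross run behind a 4 mm tooth. With no shift the stem meets the slot's end at follower 56 mm, passes the tooth only above 54 mm and rests hooked at 49 mm; the plate's shift (up to 16 mm) adds to all three alike. Stem and plate stand 14 N at most.
- lane_end (a point): Point on the lane floor at the foot of the end stop's inner face, on the lane's centre line (magazine frame x = 80, y = 0, z = 8 mm); axes as the magazine's.
- follower (a joint): Travel of the follower in m, 0 to 0.08, growing as it is drawn back (magazine -x). The black shoe's flat front face (15 mm wide, z = 11 to 38 mm) is at magazine x = 72 mm minus this value. A 30 N/m spring drives it to +x: 2.3 N nearly closed, 4.3 N drawn. It rests at about 7 mm with one vial in the lane, 22 mm with two. Faster than 0.25 m/s forward is snapping.
- cross (a joint): Sideways travel of the grip in m: 0 in the straight run of the slot, about 0.014 to 0.015 in the side pocket (magazine +y); light friction only, no spring.
- follower_face (a point): Middle of the follower shoe's front face, 24 mm above the bench; axes as the magazine's.
- grip_centre (a point): Centre of the grip, a black upright block 14 mm (magazine x) by 20 mm (y) by 30 mm high with rounded edges, from z = 42 to 72 mm, on an 8 mm stem that passes through the slot; axes as the magazine's. It moves only with the follower and sideways; it does not turn or lift. A hard, off-centre squeeze along x on the hooked grip loads the stem too, so take it softly (5 to 12 N).
- new_vial_centre (a point): Centre of the loose vial to be loaded: upright sample vial, 14.8 mm diameter (its screw cap 14.4 mm), 49 mm tall, white cap uppermost, standing on the bench; this point is half-way up (24.5 mm above its foot); z up.
- lane_vial_centre (a point): Centre of the same kind of vial that stands already in the lane against the end stop (24.5 mm above its foot, which is on the lane floor); z up.
- new_vial: The loose vial; origin at the centre of its foot, z up.
- lane_vial: The vial already in the lane; origin at the centre of its foot, z up.
- grip: The grip with its stem (moves with joint cross and follower); origin not at the grip: use point grip_centre.
- ptfe_tape: Bystander: white tape roll 52 mm across, 14 mm high; origin under its centre.
- union_brass: Bystander: brass hose union 21 x 18 x 28 mm; origin under its centre.
- crucible: Bystander: porcelain crucible 38 mm across, 30 mm high; origin under its centre.

How it is judged:
On the way, in this order (a step that is already met when the one before it is completed fails the run):
1. the follower is drawn back and hooked in the side pocket, the grip let go (value of joint follower above 0.028 m and value of joint cross above 0.0105 m and contact force between the fingers and grip below 0.1 N), for 0.2 s.
2. the loose vial stands upright in the lane behind the first, let go, the follower still hooked (value of joint follower above 0.028 m and value of joint cross above 0.0105 m and x of new_vial_centre in the frame of magazine between 0.012 and 0.066 m and y of new_vial_centre in the frame of magazine between -0.003 and 0.003 m and z of new_vial_centre in the frame of magazine between 0.03 and 0.0355 m and angle between new_vial_centre's own z axis and vertical below 0.12 rad and contact force between the fingers and new_vial below 0.1 N), for 0.2 s.
At the end, for the whole second after the job is handed in: Both vials stand upright (within 7 degrees) on the lane floor, the first against the end stop and the new one against the first (within 3 mm), the grip is back in the straight run (cross under 4 mm) and the follower (18 to 25 mm) presses on them; all at rest and let go (x of lane_vial_centre in the frame of magazine between 0.069 and 0.076 m and y of lane_vial_centre in the frame of magazine between -0.003 and 0.003 m and z of lane_vial_centre in the frame of magazine between 0.03 and 0.0355 m and angle between each of lane_vial_centre, new_vial_centre's own z axis and vertical below 0.12 rad and x of new_vial_centre in the frame of magazine between 0.054 and 0.061 m and y of new_vial_centre in the frame of magazine between -0.003 and 0.003 m and z of new_vial_centre in the frame of magazine between 0.03 and 0.0355 m and value of joint cross below 0.004 m and value of joint follower between 0.018 and 0.025 m and contact force between new_vial and magazine above 0.8 N and linear speed of each of new_vial, lane_vial below 0.01 m/s and contact force between the fingers and grip below 0.1 N); the robot touches nothing.
It fails at once if the grip's stem was forced against the slot with more than 14 N (contact force between grip and magazine above 14 N).
It fails at once if the follower snapped forward (faster than 0.25 m/s) (velocity of joint follower below -0.25 m/s).
It fails at once if the new vial was forced against the magazine with more than 20 N (contact force between new_vial and magazine above 20 N).
It fails at once if the vial in the lane was lifted or tipped (z of lane_vial_centre in the frame of magazine above 0.038 m or angle between lane_vial_centre's own z axis and vertical above 0.3 rad).
It fails at once if a bystander was moved more than 20 mm (distance of any of ptfe_tape, union_brass, crucible from where it was at the start of the episode above 0.02 m).
It also fails if it takes over 64 s, if anything falls off the work surface, if the arm or the gripper's body presses on something with over 40 N, if the wrist force passes 120 N, or if a joint passes its speed limit or range.

## Working session

There is one attempt and no reset: what is moved stays moved. The work goes in short steps, each a Python script; the robot and the scene stay as the last script left them, time stands still between calls to the robot, and variables do not carry over. Pictures are saved under pics/ and viewed, at most 10 in all, crops included, and the job is handed in when it is done.

```bash
ls; mkdir -p pics
python3 - <<'E'
from rig import robot
import cv2
for n in("side","top"):
    f=robot.grab_frame(n); cv2.imwrite(f"pics/{n}0.png",f[:,:,::-1]); print(n,robot.camera_info(n))
print(robot.get_state())
E
```

```text
pics
side {'fx': 437.5065044036731, 'fy': 437.5065044036731, 'cx': 318.9768199980442, 'cy': 198.29054143815543, 'rvec': array([ 0.17561085, -2.63173582,  1.59759052]), 'tvec': array([0.46408657, 0.11621235, 0.97110113])}
top {'fx': 405.1114928446563, 'fy': 405.1114928446563, 'cx': 320.954443007844, 'cy': 206.31530680965784, 'rvec': array([ 2.19037214, -2.01925382,  0.20600837]), 'tvec': array([-0.07384777,  0.48756465,  0.98329691])}
{'time': 0.1, 'qpos': array([-1.27750155,  0.41790006, -0.01029344,  1.61407247,  0.00468713,
        1.11067647, -0.0530115 ]), 'joint_vel': array([ 5.22393314e-05, -3.28878850e-04,  1.76819925e-03, -2.70589517e-03,
        7.88175044e-04, -7.02959018e-04,  1.36489530e-03]), 'effort': array([-1.70362850e-04, -8.52559304e+01,  6.39246516e-01, -4.26684201e+01,
       -4.89764242e-02,  1.64659851e-02,  2.95735958e-05]), 'ee_pos': array([0.2052735 , 0.59001967, 0.22391419]), 'tool_rot': array([[-9.44471810e-01,  3.28592344e-01, -2.67810471e-04],
       [ 3.28592445e-01,  9.44471286e-01, -9.97216856e-04],
       [-7.47385247e-05, -1.02984371e-03, -9.99999467e-01]]), 'force': array([0.51262452, 0.79689215, 0.19811007]), 'moment': array([ 0.02190849, -0.02222677,  0.00145405]), 'grasp_force': 0.0, 'opening': 0.09393839851672092}
```

View pics/top0.png

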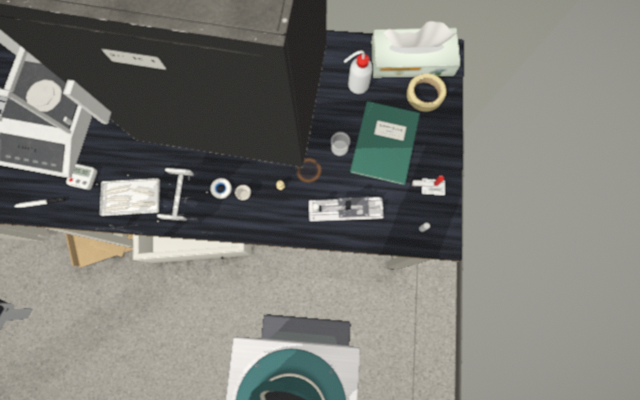

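View pics/side0.png

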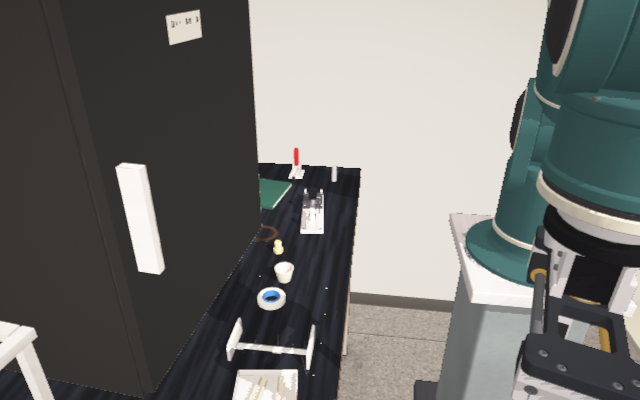

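```bash
cat > cam.py <<'E'
import numpy as np,cv2
from rig import robot
def KRt(n):
    c=robot.camera_info(n);K=np.array([[c['fx'],0,c['cx']],[0,c['fy'],c['cy']],[0,0,1]])
    return K,cv2.Rodrigues(c['rvec'])[0],c['tvec']
def ray(n,uv,z):
    K,R,t=KRt(n);o=-R.T@t;d=R.T@np.linalg.inv(K)@np.array([uv[0],uv[1],1.]);return o+d*(z-o[2])/d[2]
def proj(n,p):
    K,R,t=KRt(n);q=K@(R@np.asarray(p)+t);return q[:2]/q[2]
def tri(a,b):
    P=[]
    for n in("side","top"):
        K,R,t=KRt(n);P.append(K@np.c_[R,t])
    x=cv2.triangulatePoints(P[0],P[1],np.array(a,float),np.array(b,float));return (x[:3]/x[3]).ravel()
E
python3 - <<'E'
from cam import *
a=cv2.imread("pics/top0.png")[160:240,300:460]; b=cv2.imread("pics/side0.png")[155:245,265:365]
a=cv2.resize(a,None,fx=5,fy=5,interpolation=cv2.INTER_CUBIC);b=cv2.resize(b,None,fx=6,fy=6,interpolation=cv2.INTER_CUBIC)
cv2.imwrite("pics/t1.png",a);cv2.imwrite("pics/s1.png",b)
for uv in [(310,210),(382,209),(425,227),(346,209),(243,193),(220,188),(281,185)]: print(uv,ray("top",uv,0.01))
print([ -KRt(n)[1].T@KRt(n)[2] for n in("side","top")])
E
```

```text
(310, 210) [ 0.48819025 -0.00504601  0.01      ]
(382, 209) [ 0.50629349 -0.19497832  0.01      ]
(425, 227) [ 0.46723964 -0.30980835  0.01      ]
(346, 209) [ 0.49859186 -0.09992917  0.01      ]
(243, 193) [0.51992831 0.17769605 0.01      ]
(220, 188) [0.52866672 0.24093262 0.01      ]
(281, 185) [0.55012766 0.07856503 0.01      ]
[array([0.36289212, 0.86067452, 0.54723646]), array([ 0.27975259, -0.05550415,  1.06240452])]
```

View pics/t1.png

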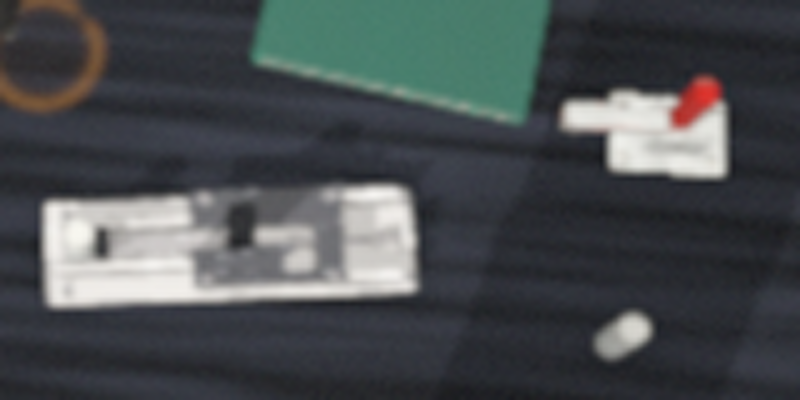

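View pics/s1.png

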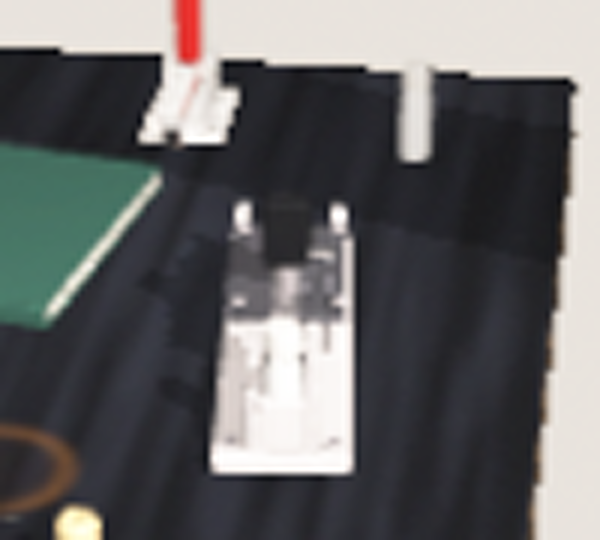

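Top view: the magazine runs across the image at full pixels (308–384, 197–221), with its end stop and lane vial to the left (315,207) and grip at (348,206). The loose vial is at about (425,227). In the side view the vial foot is at about (334,181). Next I'll get these subpixel.

Run:
```python
from cam import *
t=cv2.imread("pics/top0.png");g=cv2.cvtColor(t,cv2.COLOR_BGR2GRAY)
big=cv2.resize(g[160:240,300:460],None,fx=5,fy=5,interpolation=cv2.INTER_CUBIC)
full=lambda p:((np.asarray(p)+.5)/5-.5+np.array([300,160]))
m=((big>85)*255).astype(np.uint8); m[:180]=0
m=cv2.morphologyEx(m,cv2.MORPH_CLOSE,np.ones((15,15)))
cs=[c for c in cv2.findContours(m,0,2)[0] if cv2.contourArea(c)>800]
for c in cs: print(cv2.contourArea(c),cv2.minAreaRect(c))
mag=max(cs,key=cv2.contourArea); b=cv2.boxPoints(cv2.minAreaRect(mag)); 
for p in b:
    q=full(p); print(q,ray("top",q,0.008),ray("top",q,0))
# bottom/top edge line fit from contour
pts=mag[:,0,:].astype(float);x0,x1=pts[:,0].min()+15,pts[:,0].max()-25
for nm,z,sel in(("near",0,pts[:,1]>245),("far",.008,pts[:,1]<230)):
    s=pts[sel&(pts[:,0]>x0)&(pts[:,0]<x1)];W=np.array([ray("top",full(p),z) for p in s]);
    k=np.polyfit(W[:,1],W[:,0],1);r=W[:,0]-np.polyval(k,W[:,1]);print(nm,k,r.std(),len(s))
# dark grip, lane cap
gm=((big<60)*255).astype(np.uint8);gm[:203]=0;gm[250:]=0
for c in cv2.findContours(gm,0,2)[0]:
    x,y,w,h=cv2.boundingRect(c)
    if 80<x<300 and w*h>100: print("dark",x,y,w,h,ray("top",full((x+w/2,y+h/2)),.072))
cm=((big>236)*255).astype(np.uint8)
for c in cv2.findContours(cm,0,2)[0]:
    x,y,w,h=cv2.boundingRect(c)
    if w*h>150: print("bright",x,y,w,h,ray("top",full((x+w/2,y+h/2)),.057))
np.set_printoptions(linewidth=200)
print(big[300:370:6,590:666:6])
print(big[210:262:5,50:116:5])
s=cv2.cvtColor(cv2.imread("pics/side0.png"),cv2.COLOR_BGR2GRAY);print(s[164:185,328:341])
```

```text
1879.5 ((623.3999633789062, 336.1999816894531), (37.59999465942383, 61.59999465942383), 53.13010025024414)
41890.5 ((229.32894897460938, 245.386474609375), (116.80376434326172, 378.29736328125), 87.78034210205078)
[307.21204901 198.4708519 ] [0.51927931 0.00521118 0.008     ] [0.52109665 0.00567184 0.        ]
[382.81475067 195.54051208] [ 0.54358936 -0.19555393  0.008     ] [ 0.54559115 -0.19661652  0.        ]
[383.7195282  218.88373947] [ 0.48047335 -0.20111571  0.008     ] [ 0.48199626 -0.2022205   0.        ]
[308.11682701 221.81407547] [ 0.45650363 -0.00276734  0.008     ] [ 0.45784468 -0.00236721  0.        ]
near [-0.12176266  0.45802927] 0.0003244431776524091 30
far [-0.12898425  0.51722759] 0.0010703971299955498 63
dark 230 207 24 40 [ 0.49628308 -0.10159065  0.072     ]
bright 96 283 92 13 [ 0.46333132 -0.05422436  0.057     ]
bright 68 223 20 21 [ 0.48948373 -0.01961358  0.057     ]
bright 51 209 7 44 [ 0.48981278 -0.00761687  0.057     ]
[[ 51  49  49  49  49  47  48  44  47  48  49  47  48]
 [ 46  45  44  47  46  45  45  47  46  44  44  47  49]
 [ 41  41  41  42  41  59
[... 1631 characters left out ...]
88 178 222 226 222 173  84  50  46  43]
 [ 39  39  37  95 181 222 226 222 171  80  39  37  34]
 [ 40  38  36 116 190 222 225 221 169  75  38  35  33]
 [ 40  39  36 118 191 222 225 221 162  57  37  35  33]
 [ 40  38  36 117 192 222 225 220 162  56  36  33  32]
 [ 39  37  35 117 192 222 224 220 161  54  34  33  31]
 [ 37  36  35 117 191 222 224 219 159  52  32  32  32]
 [ 37  34  34 116 191 221 223 218 157  47  32  31  34]
 [ 37  34  35 110 187 220 222 209 144  44  32  32  34]
 [ 36  34  34  74 154 198 203 163  80  32  30  32  34]
 [ 34  32  35  38  39  39  38  35  34  31  32  33  35]
 [ 33  33  34  37  38  40  38  36  35  33  33  33  35]
 [ 34  34  36  37  39  40  38  37  35  34  34  34  35]]
```

```bash
cat >> cam.py <<'E'
ex=np.array([-.1211,.99264,0]);ey=np.array([-.99264,-.1211,0]);ez=np.array([0,0,1.])
O=np.array([.4988,-.0917,0])
def W(x,y,z): return O+ex*x/1e3+ey*y/1e3+ez*z/1e3
def M(p): d=np.asarray(p)-O; return np.array([d@ex,d@ey,d[2]])*1e3
def R(yax): y=np.asarray(yax); z=-ez; return np.c_[np.cross(y,z),y,z]
E
python3 - <<'E'
from cam import *
c=(np.array([632,327])+.5)/5-.5+np.array([300,160])
print("cap",ray("top",c,.049)); f=(np.array([607,343])+.5)/5-.5+np.array([300,160]); print("footish",ray("top",f,.007))
print("side foot z=.0074..",ray("side",(333.7,180.6),0),ray("side",(333.7,172.8),.0245))
print("side grip proj",proj("side",W(-9,0,72)),proj("side",W(-9,0,42)),"crop",(proj("side",W(-9,0,72))-[265,155]+.5)*6, "lanecap",(proj("side",W(72.6,0,57))-[265,155]+.5)*6)
for x,y in((89,27),(89,-27)): print((proj("side",W(x,y,8))-[265,155]+.5)*6)
v=ray("top",c,.049)
for nm,p,ax in(("grip",W(-9,0,60),ex),("vial",[v[0],v[1],.03],ey),("lane",W(56,0,52),ey)):
  for s in(1,-1): print(nm,s,robot.ik(p,R(s*ax)))
E
```

```text
cap [ 0.46561567 -0.30275512  0.049     ]
footish [ 0.4637296  -0.30015133  0.007     ]
side foot z=.0074.. [ 0.46272946 -0.29992036  0.        ] [ 0.4634639  -0.30110753  0.0245    ]
side grip proj [311.58931793 187.27360655] [311.56806887 198.04869656] crop [282.53590756 196.64163927] lanecap [278.02987214 324.25022365]
[346.22084685 455.46740505]
[207.69863595 453.8943003 ]
grip 1 [-0.25573539  0.48919114  0.48297407  2.03623206 -0.347761    0.69498068
  2.14152382]
grip -1 [-0.55856801  0.62887536  0.89342022  2.04472893 -0.69361494  0.79942568
 -0.69457668]
vial 1 [-0.24623325  0.89550867  1.07765464  1.94547181 -0.9947926   0.96107272
 -1.68312834]
vial -1 [ 0.15434015  0.6073898   0.46937674  1.93396456 -0.41447816  0.69585935
  0.99601304]
lane 1 [-0.8116506   0.74247486  1.08057016  2.09011251 -0.89148687  0.87365981
 -2.21619224]
lane -1 [-0.45761413  0.50051995  0.57132365  2.08106021 -0.42826178  0.67493955
  0.51968612]
```

```bash
sed -i 's/O=np.array(\[.4988/O=np.array([.4978/' cam.py
cat >> cam.py <<'E'
def st(tag):
    s=robot.get_state();f=s['force'];print(tag,"t%.2f"%s['time'],"M",M(s['ee_pos']).round(2),"Fm",np.round([f@ex,f@ey,f[2]],2),"g%.1f o%.2f"%(s['grasp_force'],s['opening']*1e3));return s
E
python3 - <<'E'
from cam import *
Rg=R(ex)
robot.move_ptp([.36,.28,.25],Rg); st("a")
robot.move_ptp(W(-9,0,130),Rg); st("b")
robot.gripper_to(.036)
print(robot.move_linear(W(-9,0,59),velocity=.1,threshold=6)); st("c")
f=robot.grab_frame("top");cv2.imwrite("pics/t2.png",cv2.resize(f[150:250,290:400,::-1],None,fx=6,fy=6,interpolation=cv2.INTER_CUBIC)[:600])
for o in(.024,.019,.016,.015,.0145,.014,.0135,.013):
    robot.gripper_to(o); s=st(o)
    if s['grasp_force']>4: break
E
```

```text
a t1.41 M [386.55  91.86 250.02] Fm [ 0.08  0.08 -0.22] g0.0 o94.34
b t2.97 M [ -7.87  -0.44 130.08] Fm [ 0.1  -0.69  0.19] g0.0 o93.59
False
c t4.83 M [-9.15 -0.27 59.41] Fm [0.21 0.54 0.46] g0.0 o36.07
0.024 t5.30 M [-8.99e+00 -5.00e-02  5.91e+01] Fm [ 0.37  0.34 -0.98] g0.0 o23.90
0.019 t5.62 M [-9.010e+00  3.000e-02  5.898e+01] Fm [ 0.33 -0.6   0.15] g0.0 o18.89
0.016 t5.91 M [-9.090e+00  2.000e-02  5.899e+01] Fm [-1.08 -0.27 -0.8 ] g0.4 o15.98
0.015 t6.13 M [-9.38 -0.   59.04] Fm [-3.54 -0.52 -0.98] g2.0 o15.13
0.0145 t6.35 M [-9.510e+00  3.000e-02  5.903e+01] Fm [-6.03  0.04 -1.92] g2.8 o14.56
0.014 t6.57 M [-9.67  0.   59.04] Fm [-6.59  0.07 -1.61] g3.3 o13.68
0.0135 t6.78 M [-9.740e+00  1.000e-02  5.904e+01] Fm [-7.41  0.58 -1.89] g17.3 o14.14
```

View pics/t2.png

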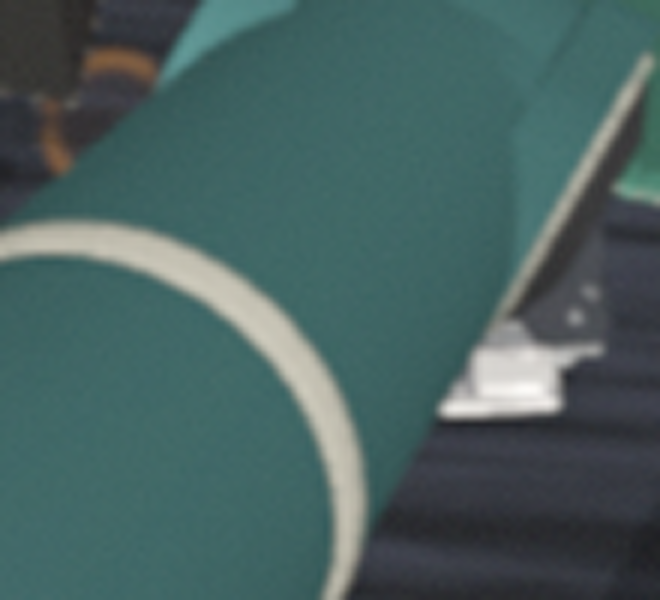

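The arm hides the magazine from the top camera, so this step goes by feel. The grip is held centred at about magazine x = -9.7.

Run:
```python
from cam import *
robot.gripper_to(.0138);st("g")
robot.move_linear(W(-14,0,59),velocity=.03);st("d0")
print(robot.move_linear(W(-39,0,59),velocity=.05,threshold=6));st("d1")
h=robot.move_linear(W(-77,0,59),velocity=.012,threshold=4.5);st("end")
print(h);robot.pause(.1);st("end2")
```

```text
g t7.00 M [-9.740e+00  3.000e-02  5.903e+01] Fm [-6.97  0.41 -1.46] g7.3 o14.17
d0 t7.32 M [-1.372e+01  1.000e-02  5.898e+01] Fm [1.54 0.16 1.87] g7.0 o14.33
False
d1 t7.97 M [-3.912e+01  3.000e-02  5.900e+01] Fm [3.05 0.52 2.1 ] g7.0 o13.79
end t9.07 M [-4.565e+01  2.000e-02  5.892e+01] Fm [3.15 1.25 7.21] g7.0 o13.87
True
end2 t9.18 M [-4.564e+01  3.000e-02  5.894e+01] Fm [2.93 0.45 7.28] g7.1 o14.64
```

Run:
```python
from cam import *
f=robot.grab_frame("side");cv2.imwrite("pics/s2.png",cv2.resize(f[120:245,250:380,::-1],None,fx=4.8,fy=4.8,interpolation=cv2.INTER_CUBIC))
for _ in range(3): st("");robot.pause(.05)
s=robot.get_state();print(s['moment'],s['tool_rot'].round(4))
```

```text
t9.22 M [-4.562e+01  3.000e-02  5.893e+01] Fm [3.33 1.59 6.46] g7.1 o14.03
 t9.28 M [-4.561e+01  4.000e-02  5.895e+01] Fm [2.79 1.16 6.74] g7.1 o13.92
 t9.32 M [-4.561e+01  4.000e-02  5.893e+01] Fm [2.3  1.11 7.67] g7.1 o14.07
[ 0.74514537  0.28620384 -0.06384942] [[-9.926e-01 -1.214e-01 -7.000e-04]
 [-1.214e-01  9.926e-01  1.000e-03]
 [ 5.000e-04  1.000e-03 -1.000e+00]]
```

View pics/s2.png

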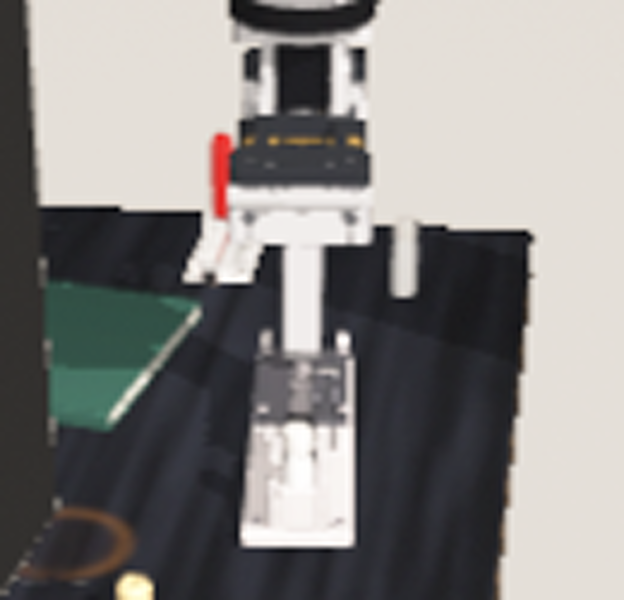

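The fingers sit on the grip, clear of the posts. The stop came from a vertical force, not from x. I'll check where the plate says the slot ends, then probe whether that Fz is real.

Run:
```python
from cam import *
full=lambda p:((np.asarray(p)+.5)/5-.5+np.array([300,160]))
for n,p in(("plate front",(191,236)),("plate rear",(346,236)),("slot end",(314,236)),("pocket spot",(300,262)),("pocket front",(283,262))): print(n,M(ray("top",full(p),.032)))
for x in(-43,-41,-43,-45):
    robot.move_linear(W(x,0,59),velocity=.02);robot.pause(.1);st(x)
robot.move_linear(W(-45,0,60),velocity=.02);robot.pause(.1);st("z60")
```

```text
plate front [14.18874759 -2.05043566 32.        ]
plate rear [-66.25398685   1.21489205  32.        ]
slot end [-49.65061755   0.54092886  32.        ]
pocket spot [-41.56888038  13.98848959  32.        ]
pocket front [-32.7707159   13.63183091  32.        ]
-43 t9.74 M [-42.98  -0.    58.99] Fm [3.46 1.94 1.72] g7.1 o14.00
-41 t10.09 M [-4.094e+01 -3.000e-02  5.900e+01] Fm [3.62 0.34 1.43] g7.1 o14.09
-43 t10.44 M [-4.311e+01  1.000e-02  5.900e+01] Fm [3.64 1.07 2.28] g7.0 o13.54
-45 t10.79 M [-4.505e+01 -2.000e-02  5.902e+01] Fm [2.47 1.   0.99] g7.0 o14.11
z60 t11.14 M [-44.79   0.35  59.73] Fm [ 3.61  0.86 -8.42] g7.1 o13.84
```

Run:
```python
from cam import *
robot.move_linear(W(-45,0,59),velocity=.02);robot.pause(.1);st("back")
for x in(-45.5,-45.9,-46.3,-46.7):
    h=robot.move_linear(W(x,0,59),velocity=.01,threshold=4.5);robot.pause(.1);s=st(x)
    if h or s['force']@ex>7: print("end",h);break
```

```text
back t11.49 M [-45.2   -0.17  59.26] Fm [2.51 1.67 4.72] g7.0 o13.93
-45.5 t11.84 M [-45.67  -0.21  59.24] Fm [2.76 2.34 5.53] g7.1 o13.68
-45.9 t12.19 M [-45.82  -0.19  59.23] Fm [4.74 3.35 6.36] g7.1 o13.81
-46.3 t12.54 M [-45.94  -0.19  59.2 ] Fm [6.6  3.19 7.22] g7.2 o13.44
-46.7 t12.89 M [-46.03  -0.23  59.2 ] Fm [8.64 1.95 7.98] g7.3 o13.80
end False
```

Slot end found at TCP x ≈ -45.7, which agrees with the plate picture (shift about +13 mm). Next: ease off 0.8 mm, cross, then hook.

Run:
```python
from cam import *
robot.move_linear(W(-44.9,0,59.5),velocity=.02);robot.pause(.1);st("ease")
h=robot.move_linear(W(-44.9,15,59.5),velocity=.03,threshold=5);st("cross");print(h)
```

```text
ease t13.24 M [-4.488e+01 -1.000e-02  5.938e+01] Fm [ 3.2  -0.56 -3.8 ] g7.1 o14.15
cross t13.78 M [-44.57  15.32  59.4 ] Fm [ 3.35 -1.97  4.64] g7.0 o14.19
True
```

Run:
```python
from cam import *
for x in np.r_[-43:-39.4:1.2,-39.4:-36:.5]:
    robot.move_linear(W(x,14.7,59.4),velocity=.02);robot.pause(.05);s=st(round(x,1))
    if s['force']@ex<-1.: print("hooked");break
```

```text
-43.0 t14.07 M [-42.88  14.74  59.47] Fm [3.7  1.51 1.68] g7.1 o13.83
-41.8 t14.38 M [-41.72  14.68  59.44] Fm [3.27 1.03 2.97] g7.1 o14.03
-40.6 t14.68 M [-40.55  14.64  59.45] Fm [3.11 0.02 2.47] g7.1 o13.72
-39.4 t14.97 M [-39.34  14.63  59.44] Fm [2.78 0.19 3.66] g7.1 o13.82
-39.4 t15.28 M [-39.41  14.64  59.42] Fm [ 3.55 -0.26  4.5 ] g7.1 o13.89
-38.9 t15.57 M [-38.89  14.63  59.42] Fm [ 2.94 -0.    3.65] g7.1 o14.20
-38.4 t15.88 M [-38.49  14.66  59.44] Fm [ 2.01 -0.04  3.51] g7.0 o13.92
-37.9 t16.18 M [-38.28  14.68  59.43] Fm [-2.11 -1.03  2.86] g7.0 o14.44
hooked
```

Run:
```python
from cam import *
robot.move_linear(W(-38.4,14.7,59.3),velocity=.02);st("pre")
robot.gripper_to(.024);robot.pause(.3);st("open")
robot.move_linear(W(-38.4,14.7,120),velocity=.12)
Rv=R(ex);v=np.array([.4645,-.3015,0])
robot.move_ptp(v+[0,0,.13],Rv)
f=robot.grab_frame("side");cv2.imwrite("pics/s3.png",cv2.resize(f[120:245,250:380,::-1],None,fx=4.8,fy=4.8,interpolation=cv2.INTER_CUBIC))
robot.gripper_to(.05)
print(robot.move_linear(v+[0,0,.042],velocity=.1,threshold=6)); st("down")
robot.gripper_to(.017);st("near")
for o in(.015,.014,.0135):
    robot.gripper_to(o);s=st("grip")
    if s['grasp_force']>8: break
```

```text
pre t16.43 M [-38.42  14.67  59.41] Fm [0.4  0.95 5.49] g7.0 o14.23
open t17.12 M [-38.41  14.71  59.29] Fm [-0.36 -0.79 -0.58] g0.0 o23.76
False
down t20.19 M [-204.51   58.23   42.52] Fm [-0.19  0.34 -0.34] g0.0 o49.89
near t20.88 M [-204.25   58.46   42.02] Fm [ 0.24 -0.34  0.98] g0.0 o17.21
grip t21.14 M [-204.26   58.49   42.  ] Fm [-0.44 -0.19 -0.54] g0.2 o15.02
grip t21.36 M [-204.21   58.46   41.98] Fm [-0.58 -0.16 -0.24] g14.2 o14.30
```

View pics/s3.png

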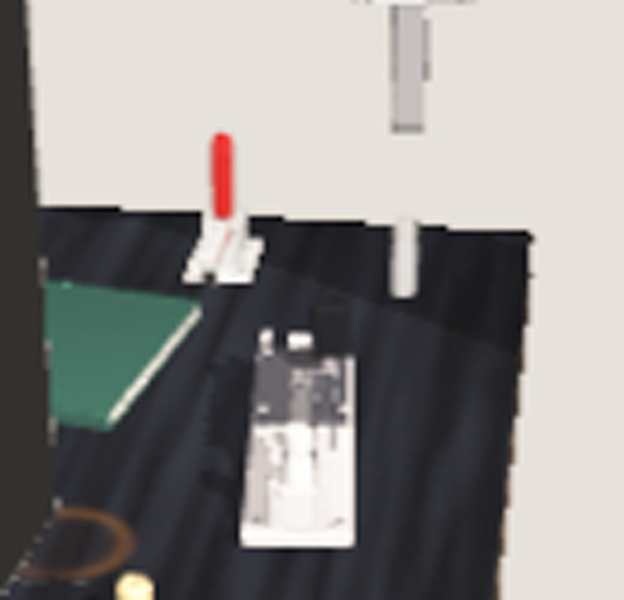

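The follower stays hooked (black grip at crop (330,330), off to the +y side), and the vial is held. Next I'll carry it above the lane and compare it with the lane in the side view.

Run:
```python
from cam import *
p=robot.get_state()['ee_pos']
robot.move_linear(p+[0,0,.1],velocity=.15);s=st("up")
Rl=R(-ey)
robot.move_ptp(W(52,0,130),Rl)
robot.move_linear(W(52,0,105),velocity=.1);robot.pause(.1);s=st("hover")
f=robot.grab_frame("side");cv2.imwrite("pics/side4.png",f[:,:,::-1]);cv2.imwrite("pics/s4.png",cv2.resize(f[135:240,280:350,::-1],None,fx=5.7,fy=5.7,interpolation=cv2.INTER_CUBIC))
print(proj("side",W(52,0,75)),proj("side",W(72.6,0,57)),proj("side",W(80,0,28)))
```

```text
up t22.18 M [-203.83   58.72  141.25] Fm [-0.86  0.58 -1.6 ] g14.3 o14.24
hover t24.41 M [ 51.69  -0.14 105.33] Fm [0.41 0.18 0.55] g14.3 o14.28
[311.46662518 197.59643766] [311.26495464 208.57173842] [311.17849857 220.97773129]
```

View pics/s4.png

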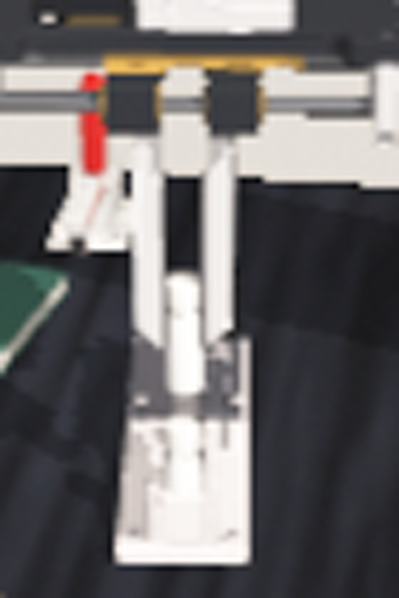

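Run:
```python
from cam import *
np.set_printoptions(linewidth=220)
g=cv2.cvtColor(cv2.imread("pics/side4.png"),cv2.COLOR_BGR2GRAY)
print("cols 300-325")
for r in list(range(190,205,2))+list(range(206,236,2)): print(r,g[r,298:328])
for x,z in((89,8),(89,0),(72.6,45),(52,70),(80,30)): print(x,z,proj("side",W(x,0,z)),proj("side",W(x,27,z))[0],proj("side",W(x,-27,z))[0])
```

```text
cols 300-325
190 [ 54  54  54  53  53 149 224 239 239 239 191 163 219 231 251 254 235 141 214 239 239 239 184  42  45  43  40  37  33  32]
192 [ 56  57  55  54  54 118 206 236 239 239 191 177 240 251 254 254 240 158 215 239 236 237 185  43  43  46  46  43  40  41]
194 [ 43  48  52  51  51 112 125 139 207 235 193 176 237 250 253 254 239 154 204 217 159  97  74  74 126 116  44  39  39  43]
196 [ 42  40  40  39  39  79 101 103 103 120 127 181 235 249 253 254 250 201 117 148 192 192 143 102 193 177  41  38  39  43]
198 [ 40  39  38  39  47  82 101 102 103 104 114 178 232 248 252 253 252 220 111 109 100 138 135 102 193 177  39  37  41  44]
200 [ 38  36  36  38  52  85 101 101 103 103 113 174 230 247 252 253 252 218 110 108 100 109 108 101 194 177  38  39  44  46]
202 [ 37  38  39  38  72  96 100 101 103 102 108 165 226 246 251 253 250 219 129 100 100 130 128 100 193 176  37  40  44  48]
204 [ 37  38  39  41  66 116 151 140 110 102 103 102 143 180 191 178 139  97  92  99 100  89 120 170 220 178  37  39  43  48]
206 [ 39  40  40  40  90 108  98  98  98  99 101 101 120 146 154 154 133 103 10
[... 1431 characters left out ...]
]
230 [ 37  36 202 247 249 249 249 249 249 248 248 244 239 240 239 239 239 242 243 240 243 247 247 246 247 202  51  49  45  44]
232 [ 37  37 178 238 245 245 245 245 245 245 244 244 245 246 245 244 245 245 245 247 247 246 245 246 246 200  50  47  45  45]
234 [45 50 52 53 54 53 53 51 47 42 37 36 35 38 43 47 46 46 43 39 37 52 64 66 59 52 50 46 44 44]
89 8 [311.08291818 230.31223776] 322.6279571445762 299.538456062173
89 0 [311.07870124 233.21991626] 322.5821861094145 299.57578906562094
72.6 45 [311.25760174 213.07802864] 322.8314657271727 299.6843174794672
52 70 [311.46312807 199.4864521 ] 322.96127548289445 299.965552821592
80 30 [311.17964537 220.23817969] 322.7493528597412 299.61051719620446
```

Run:
```python
from cam import *
h=robot.move_linear(W(52,-.3,71),velocity=.1,threshold=6);st("a")
if not h: h=robot.move_linear(W(52,-.3,53),velocity=.04,threshold=3.5);s=st("b")
if not h: h=robot.move_linear(W(52,-.3,49.3),velocity=.015,threshold=3);robot.pause(.1);s=st("c")
print(h)
```

```text
a t24.95 M [51.73 -0.21 71.03] Fm [ 0.41 -0.25  1.39] g14.3 o14.70
b t25.55 M [51.87 -0.26 52.96] Fm [-0.05 -0.67  0.08] g14.3 o14.25
c t25.94 M [52.01 -0.41 49.6 ] Fm [0.16 0.12 5.05] g13.9 o14.52
True
```

Run:
```python
from cam import *
robot.gripper_to(.018);robot.gripper_to(.03);robot.pause(.1);st("rel")
robot.move_linear(W(52,-.3,85),velocity=.06);robot.move_linear(W(52,-.3,125),velocity=.15);st("up")
robot.move_ptp(W(-38.4,14.7,125),R(ex));st("over")
for n,(a,b,c,d) in(("side",(150,240,270,350)),("top",(170,240,295,400))):
    f=robot.grab_frame(n);cv2.imwrite(f"pics/{n}5.png",f[:,:,::-1])
    i=cv2.resize(f[a:b,c:d,::-1],(400 if n=="side" else 400,450 if n=="side" else 267),interpolation=cv2.INTER_CUBIC)
    if n=="side":S=i
    else: cv2.imwrite("pics/st5.png",np.hstack([S,cv2.copyMakeBorder(i,0,450-267,0,0,cv2.BORDER_CONSTANT)]))
```

```text
rel t26.77 M [52.06 -0.15 49.42] Fm [-0.28  0.05  0.09] g0.0 o29.67
up t27.93 M [ 52.28  -0.42 124.98] Fm [0.18 0.62 0.21] g0.0 o29.75
over t29.35 M [-38.19  14.85 124.62] Fm [-0.23  0.06  0.59] g0.0 o29.67
```

View pics/st5.png

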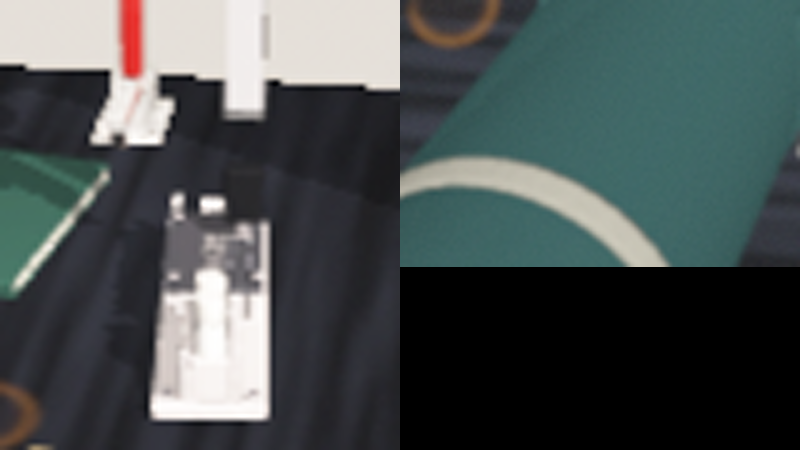

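The new vial stands upright in the lane (crop (210,280)) and the grip is still hooked at (240,185). Next: take the grip softly, draw back, and cross to the straight run.

Run:
```python
from cam import *
robot.move_linear(W(-38.4,14.7,59.3),velocity=.1,threshold=6);robot.pause(.1)
for o in(.018,.015,.0142,.0138):
    robot.gripper_to(o);s=st(o)
    if s['grasp_force']>5:break
robot.move_linear(W(-44.8,14.7,59.3),velocity=.025);robot.pause(.1);s=st("back")
```

```text
0.018 t30.78 M [-38.4   14.67  59.36] Fm [ 0.5  -0.66 -0.1 ] g0.0 o17.95
0.015 t31.07 M [-38.42  14.71  59.29] Fm [-0.07  0.26  0.33] g0.0 o14.59
0.0142 t31.29 M [-38.4   14.73  59.3 ] Fm [ 0.4  -1.45  0.56] g0.0 o14.35
0.0138 t31.51 M [-38.37  14.7   59.29] Fm [ 0.11 -0.1   1.73] g7.0 o13.64
back t32.02 M [-44.75  14.74  59.28] Fm [3.43 0.38 0.7 ] g7.1 o14.13
```

Run:
```python
from cam import *
h=robot.move_linear(W(-44.8,0,59.3),velocity=.03,threshold=7);robot.pause(.05);s=st("cross");print(h)
if not h:
    h=robot.move_linear(W(-40.5,0,59.3),velocity=.02,threshold=5);s=st("fwd");print(h)
```

```text
cross t32.61 M [-44.27  -0.15  59.11] Fm [2.59 1.63 7.98] g7.1 o13.91
True
```

Run:
```python
from cam import *
s=robot.get_state();ok=True
for x in(-43,-41,-39,-36,-33,-30,-28):
    robot.move_linear(W(x,0,59.3),velocity=.03);s=st(x)
    if s['force']@ex<.5: print("stop");ok=False;break
if ok:
  for x in np.arange(-27,-21,.7):
    robot.move_linear(W(x,0,59.3),velocity=.02);robot.pause(.05);s=st(round(x,1))
    if s['force']@ex<-1: print("pressed");break
```

```text
-43 t32.86 M [-42.83  -0.14  59.23] Fm [3.36 0.86 0.57] g7.1 o13.73
-41 t33.11 M [-40.78  -0.09  59.23] Fm [ 3.56 -0.67 -1.2 ] g7.1 o13.91
-39 t33.36 M [-3.879e+01 -1.000e-02  5.924e+01] Fm [ 3.4  -0.44 -2.62] g7.1 o13.89
-36 t33.61 M [-3.574e+01  5.000e-02  5.925e+01] Fm [ 3.62 -0.   -3.56] g7.1 o13.83
-33 t33.86 M [-3.274e+01  4.000e-02  5.928e+01] Fm [ 3.85 -0.56 -3.05] g7.1 o13.59
-30 t34.11 M [-2.973e+01  2.000e-02  5.926e+01] Fm [ 1.83  0.43 -4.09] g7.1 o13.79
-28 t34.36 M [-2.787e+01  2.000e-02  5.928e+01] Fm [ 3.53 -0.94 -4.53] g7.1 o14.26
-27.0 t34.66 M [-2.694e+01  1.000e-02  5.929e+01] Fm [ 2.09  0.17 -5.03] g7.1 o13.97
-26.3 t34.96 M [-2.628e+01  4.000e-02  5.928e+01] Fm [ 2.94  0.69 -4.62] g7.1 o13.96
-25.6 t35.26 M [-2.556e+01  1.000e-02  5.929e+01] Fm [ 2.71 -0.17 -5.47] g7.1 o14.02
-24.9 t35.56 M [-2.500e+01  1.000e-02  5.931e+01] Fm [ 2.16  0.12 -5.62] g7.0 o14.08
-24.2 t35.86 M [-2.465e+01  4.000e-02  5.931e+01] Fm [-4.01  0.61 -7.28] g7.2 o13.89
pressed
```

Run:
```python
from cam import *
robot.move_linear(W(-24.6,0,59.3),velocity=.02);robot.pause(.1);st("pre")
robot.gripper_to(.018);robot.gripper_to(.03);robot.pause(.2);st("open")
robot.move_linear(W(-24.6,0,135),velocity=.1)
robot.move_ptp([.36,.2,.25],R(ex));robot.pause(.2)
S=[]
for n,(a,b,c,d) in(("side",(150,240,270,350)),("top",(190,230,300,395))):
    f=robot.grab_frame(n); S.append(cv2.resize(f[a:b,c:d,::-1],(400,450) if n=="side" else (400,168),interpolation=cv2.INTER_CUBIC))
S[1]=cv2.copyMakeBorder(S[1],0,450-168,0,0,cv2.BORDER_CONSTANT);cv2.imwrite("pics/st6.png",np.hstack(S));st("")
```

```text
pre t36.21 M [-2.471e+01  2.000e-02  5.929e+01] Fm [-2.98  0.27 -6.87] g7.2 o13.92
open t37.14 M [-24.58  -0.    59.3 ] Fm [0.42 0.32 0.32] g0.0 o29.93
 t39.72 M [305.83 101.3  249.83] Fm [ 1.22  0.04 -0.4 ] g0.0 o29.93
```

View pics/st6.png

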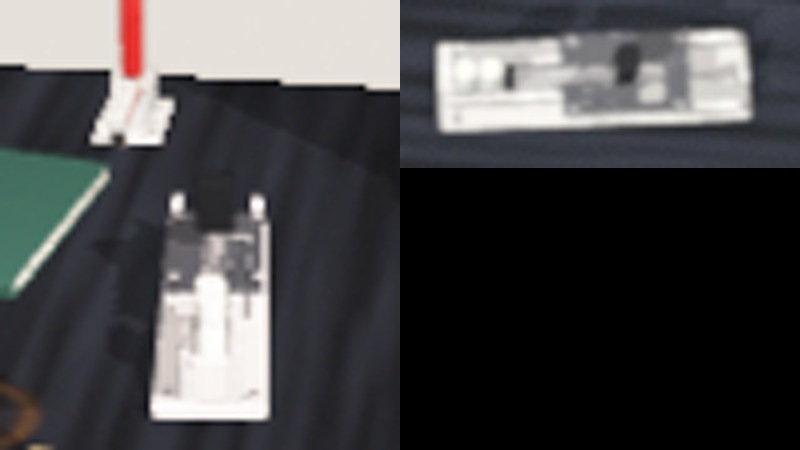

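The top view shows two caps side by side against the end stop (crop (464,70) and (490,70)). The shoe is right behind them at (511,76), and the grip is back in the straight run at (627,62).

```bash
python3 -c "
from rig import robot
print(robot.sign_off())"
```

```text
the job is handed in; nothing more can be done
None
```

The job is handed in: in the last camera view both vials stand in the lane against the end stop with the follower pressing on them and the grip back in the straight run, and the bystanders were not touched; the judging result was not shown.

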